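# Lock back the air and hold the test fixture's lid at its balance point

## Robot

A 6-joint arm with a two-finger parallel gripper is mounted at the origin on the work surface. World frame = base frame: x ahead of the robot, y to its left, z up, the work surface at z = 0. Lengths are in m, angles in rad, forces in N, time in s.
With the tool pointing down it reaches from about 0.3 to 0.875 m from the base axis. Payload 6.4 kg.
Tool frame: the origin (TCP) lies between the finger pads; the fingertips stand 11 mm ahead of it and the grasp point (between the pads) lies 8 mm behind it; z points along the fingers, y is the line along which they close (so a half turn about z gives the same grasp; the last joint's range is limited). The gripper opens to 85 mm and grips with 20 to 120 N. Pads are 22 mm wide; open, the fingers measure 114 mm over their backs; the gripper's body (76 mm by 85 mm) begins 54 mm behind the grasp point. The pads swing forward as they close: fully open they stand 13 mm farther back than shut.
Start: joints at [1.114, 0.181, 1.607, -0, 1.354, -0.206], TCP at [0.143, 0.557, 0.242] pointing down, gripper open.
Joint ranges: [-2.99, 2.99], [-0.89, 2.07], [0.3, 2.58], [-1.14, 4.28], [0, 2.63], [-3.12, 3.12]. Speed limits (rad/s): [2.57, 2.57, 3.01, 3.14, 3.14, 3.14].

## Interface

Orientations are given as a unit quaternion [w, x, y, z].
In Python, from station import env gives the robot as it stands. The module is installed in compiled form; this text tells all that it offers.
- The arm moves only by the tool arm_command, never from a script. Its argument "increments" is one flat list of numbers, 4 for each row, row after row: the shift along the tool's x, y, z in mm, then the turn about the tool's z in degrees. A call has 1 to 8 rows; each row is the pose to reach, as a shift and turn from the pose commanded when the call began, along the tool's axes at that moment; what a row does not reach only later rows make up. A row lasts 1/8 s, in which the tool goes at most 62.5 mm and 10.7 degrees, less where a joint would pass 70% of its speed; a pose out of reach is approached as far as the arm can. A call with a gripper value outside its range is refused whole. "grip" is the opening, from 0 (shut) to 1 (fully open), set as the call begins (left out, the last holds). The fingers move at their own pace and stop on an object; "force" is the grip in N (left out, the last holds). Time passes only in rows, so rows that repeat a pose let the fingers close. It gives the time, the measured TCP pose, the force, the opening and the grip force at its end, in the units of the state.
- env.get_obs(): the state, without advancing time (a new reading comes with each control period).
- env.read_camera(name): name is "side" or "top"; returns a dict with "image" (480x640x3 uint8, red, green, blue), "intrinsics" (3x3 intrinsics, pixels), "R" (3x3) and "t" (3): a world point X has camera coordinates R X + t. Camera axes: x right, y down, z forward; pixel columns grow to the right and rows downward; lengths in m; the calibration is good to about 2 mm. A picture is of the moment at which its call begins. There is no depth.
- env.job_done(): hands the job in; it is judged then, once.
Trained networks look in the newest picture that a camera, given by its name, has taken for a name from the list of things; names that differ only in an ending like _2 or _b are one class to them, and where a whole thing is asked for, a point or a joint stands for the part that bears it (a point fixed in the world has none). Each returns a list of dicts, best first, with "confidence" (0 to 1); they miss things now and then, are a little off and sometimes report something else, mostly with a low value. They report only what shows in the picture. A call takes as long as a camera call.
- env.boxes_of(camera, thing): "rect" ([left, top, right, bottom] in pixels, round what is visible of it).
- env.place_of(camera, thing): "at" ([column, row] in pixels: a listed point, or the origin of a listed thing).
The state is a dict: "t": time; "joints": joint angles; "dq": joint speeds; "joint_torque": joint torques, N m; "ee_pos": TCP position; "eef_rot": TCP orientation; "contact_force": force on the tool from outside, world axes, zero at the start; "torque": the same for the moment, N m; "gripper_width": finger opening in m; "grip_force": force on a finger pad.
Only numpy, scipy, OpenCV 4.12 (cv2) and the standard library are available. Lean on these libraries where they do the work, as an engineer would, in place of code of your own. Each camera call takes 0.05 s, during which the arm holds its last target. There are 200 camera calls.

## Task

A colleague is about to change worn probes in the board test fixture: turn its air regulator back until the pointer stands on the long set-up mark, then push the forked lock fully home over the regulator's wing grip. Then, as the lid has no stay, take it by its bar handle and swing it up, without dropping or flinging it, to its balance point a little past upright, where it would fall neither shut nor open. Finish while holding it still there, the handle gripped between the fingers, and leave the other things on the bench where they stand.

Things in the scene. Friction and masses are not known exactly. Their poses are not given: they have to be found in the camera images.
- fixture: grey board test fixture fixed on the bench, origin at bench level, x front (robot side) to rear, y left, z up; x -68 to +105 mm, y -160 to +160 mm, 75 mm high. Left part (y above -41 mm): probe well under the lid. Right part: flat air deck 75 mm high with the regulator at x +45, y -105 mm and the lock in front of it on the same line
- lid: lid over the probe well: aluminium frame 150 deep x 184 wide x 16 mm thick, clear window, heavy pusher plate hung under it. 0.6 to 0.95 kg, about 3 to 4 N lifts it at the handle. No stay or spring, hardly any friction: it drops if let go. Origin on the hinge axis at its rear; shut, x points to the fixture's rear, y left along the hinge, handle at x -190 mm
- lid_handle (a point): middle of the lid's handle: round steel bar, 12 mm diameter, 112 mm long, parallel to the hinge, 190 mm from its axis in the frame's mid-plane, 40 mm in front of the lid's front edge and 37 mm in front of the fixture's front face, open space below. 85 mm above the bench when shut. Pinched between the fingers, it can turn in the grip as the lid swings
- lid_hinge (a point): fixed point on the hinge axis, mid-width of the lid, 85 mm above the bench, at x = +85, y = +59.5 mm of the fixture. The axis runs along the fixture's y
- lid_swing (a joint): opening angle of the lid in rad: 0 shut and level, 1.57 upright with its front edge on top, 2.25 fallen open to the rear. As the pusher plate hangs under the frame, the weight stands over the hinge only at 1.72: frame leaning 8.7 degrees past upright to the rear, handle 188 mm above and 29 mm to the rear of the hinge axis. Below that it falls shut, above it falls open
- regulator (a joint): angle of the regulator in rad: 0 with the pointer on the long set-up mark, growing clockwise seen from above, stops at -0.9 and +1.7; starts between 0.6 and 1.4. Marks on the round scale plate are 0.3 rad apart; the long one lies straight to the fixture's rear (+x) of the axis. Turning takes 0.05 N m; it stays where it is left
- regulator_grip (a point): point on the regulator's upright axis at the height to pinch its wing: 32 mm above the air deck, 107 mm above the bench. Black; round skirt 42 mm across up to 12 mm above the deck, on it an upright wing grip 40 mm long, 11 mm thick, from 12 to 40 mm above the deck. At joint 0 the wing lies along the fixture's x
- regulator_pointer (a point): tip of the pointer at one end of the wing, on the skirt's rim, 24 mm from the axis; a short white line on top of the wing lies at the same end
- lock (a joint): travel of the forked lock in m: 0 fully back, 0.050 fully home over the wing, to the fixture's rear (+x); starts at 0 to 0.003. Two 8 mm round prongs, 14.6 mm apart, 19 mm above the deck, ahead of the tab; they pass along both sides of the wing only when it is in line with them, else they jam on it. Friction 1.5 N, stays where it is left
- lock_tab (a point): grip point of the lock's steel tab, mid-width, 50 mm above the deck, 125 mm above the bench; the tab is 16 mm long (x), 10 mm thick (y), and stands from 24 to 60 mm above the deck. It is 92 mm in front of the regulator's axis with the lock back, 42 mm with it home
- mug: white mug, 82 mm across, 95 mm high, origin under its centre; not to be disturbed
- solder_reel: steel-grey reel, 60 mm across, 50 mm high, standing on its flange, origin under its centre; not to be disturbed
- tape_roll: white tape roll, 70 mm across, 24 mm high, lying flat, origin under its centre; not to be disturbed
- screwdriver: screwdriver, 180 mm long, yellow handle, lying behind the fixture, origin at mid-length on the bench; not to be disturbed

How it is judged:
On the way, in this order (a step that is already met when the one before it is completed fails the run):
1. regulator left on the long set-up mark (within 0.13 rad), lock still back, lid shut (value of joint regulator between -0.13 and 0.13 rad and value of joint lock below 0.015 m and value of joint lid_swing below 0.1 rad), for 0.3 s.
2. lock fully home over the wing, regulator still on the mark, lid still shut (value of joint lock above 0.045 m and value of joint regulator between -0.13 and 0.13 rad and value of joint lid_swing below 0.1 rad), for 0.2 s.
At the end, for the whole second after the job is handed in: the lid stands still (under 0.15 rad/s) at its balance point, 1.72 rad within 0.09 rad, with its handle gripped by the fingers (over 1 N of contact); the regulator is on the long mark within 0.13 rad and the lock is home within 5 mm (value of joint lid_swing between 1.63 and 1.81 rad and velocity of joint lid_swing between -0.15 and 0.15 rad/s and contact force between the fingers and lid above 1 N and value of joint regulator between -0.13 and 0.13 rad and value of joint lock above 0.045 m); the arm keeps its last pose, push and grip.
It fails at once if the lid is dropped or flung (faster than 3 rad/s) (velocity of joint lid_swing above 3 rad/s or velocity of joint lid_swing below -3 rad/s).
It fails at once if the lid goes well over its balance point (past 2.05 rad) (value of joint lid_swing above 2.05 rad).
It fails at once if a bystander is moved more than 30 mm (distance of any of mug, solder_reel, tape_roll, screwdriver from where it was at the start of the episode above 0.03 m).
It fails at once if the mug or the reel is tipped (angle between any of mug, solder_reel's own z axis and vertical above 0.5 rad).
It also fails if it takes over 62 s, if anything falls off the work surface, if the arm or the gripper's body presses on something with over 40 N, if the wrist force passes 120 N, or if a joint passes its speed limit or range.

## Working session

There is one attempt and no reset: what is moved stays moved. The work goes in short steps, Python scripts to look and compute and a tool call to move; the robot and the scene stay as the last step left them, time stands still between calls to the robot, and variables do not carry over. Pictures are saved under pics/ and viewed, at most 10 in all, crops included, and the job is handed in when it is done.

Besides the shell and the picture viewer there is one more tool, called after "Request:" by a JSON object that holds its "op" and its "data". arm_command: Moves the arm, as the interface text tells. Its arguments: {"type":"object","properties":{"increments":{"type":"array"},"grip":{"type":"number"},"force":{"type":"number"}},"required":["increments"]}

```bash
mkdir -p pics; cat > h.py <<'E'
import numpy as np, cv2
from station import env
from scipy.spatial.transform import Rotation as Ro
def cam(n):
    c=env.read_camera(n); return c
def at_z(c,px,z):
    K,R,t=np.array(c["intrinsics"]),np.array(c["R"]),np.array(c["t"])
    d=R.T@np.linalg.inv(K)@np.array([px[0],px[1],1.]); o=-R.T@t
    return o+d*(z-o[2])/d[2]
def tri(c1,p1,c2,p2):
    A=[];b=[]
    for c,p in((c1,p1),(c2,p2)):
        R,t=np.array(c["R"]),np.array(c["t"]); d=R.T@np.linalg.inv(np.array(c["intrinsics"]))@np.array([p[0],p[1],1.]); d/=np.linalg.norm(d); o=-R.T@t
        P=np.eye(3)-np.outer(d,d); A.append(P); b.append(P@o)
    X=np.linalg.solve(sum(A),sum(b)); return X,[np.linalg.norm(A[i]@X-b[i]) for i in(0,1)]
def save(c,f): cv2.imwrite("pics/"+f,cv2.cvtColor(c["image"],cv2.COLOR_RGB2BGR))
E
python3 - <<'E'
from h import *
np.set_printoptions(precision=4,suppress=True)
s=env.get_obs(); print(s["ee_pos"],s["eef_rot"],s["t"],s["gripper_width"])
C={n:cam(n) for n in("top","side")}
for n in C: save(C[n],n+"0.png")
Z=dict(fixture=0,lid_handle=.085,lid_hinge=.085,regulator_grip=.107,regulator_pointer=.087,lock_tab=.125,mug=0,solder_reel=0,tape_roll=0,screwdriver=0,lid=.085)
for k,z in Z.items():
    P={}
    for n in C:
        r=env.place_of(n,k)
        for q in r[:2]: print(k,n,np.round(q["at"],1),round(q["confidence"],2),at_z(C[n],q["at"],z))
        if r:P[n]=r[0]["at"]
    if len(P)==2: print("   tri",*tri(C["top"],P["top"],C["side"],P["side"]))
E
```

```text
[0.1424 0.5565 0.2414] [-0.0003  0.1251  0.9921 -0.0008] 0.0 0.08519729697562997
fixture top [287.5 256.1] 0.79 [0.5717 0.0688 0.    ]
fixture side [337.3 290.9] 0.92 [0.5854 0.0679 0.    ]
fixture side [308.8 292.5] 0.46 [ 0.6546  0.0769 -0.    ]
   tri [0.5786 0.0687 0.0007] [np.float64(0.006871058651457842), np.float64(0.006871058651457621)]
lid_handle top [273.1 298.9] 0.66 [0.4621 0.0982 0.085 ]
lid_handle side [393.9 280.1] 0.96 [0.4597 0.1047 0.085 ]
   tri [0.4601 0.0989 0.079 ] [np.float64(0.0014912081359696233), np.float64(0.0014912081359694548)]
lid_hinge top [255.8 226.9] 0.67 [0.6448 0.1453 0.085 ]
lid_hinge side [309.8 288.4] 0.73 [0.647 0.14  0.085]
   tri [0.6455 0.1446 0.0901] [np.float64(0.0011087201069759313), np.float64(0.001108720106975931)]
regulator_grip top [320.7 229.9] 0.78 [ 0.6376 -0.0206  0.107 ]
regulator_grip top [175.9 233.5] 0.25 [0.6244 0.3421 0.107 ]
regulator_grip side [320.  230.7] 0.6 [ 0.6336 -0.0309  0.107 ]
regulator_grip side [312.3 288.9] 0.2 [0.64   0.1609 0.107 ]
   tri [ 0.6351 -0.0206  0.1159] [np.float64(0.0019598192907791024), np.float
[... 1171 characters left out ...]
26012662569952893)]
tape_roll top [173.7 230.5] 0.57 [0.6381 0.3807 0.    ]
tape_roll side [308.1 409.1] 0.78 [0.6347 0.3726 0.    ]
   tri [0.6359 0.3777 0.0099] [np.float64(0.0016227900032510583), np.float64(0.0016227900032508343)]
screwdriver top [285.2 181.2] 0.63 [0.7773 0.0781 0.    ]
screwdriver side [256.5 287.5] 0.95 [0.7839 0.0677 0.    ]
   tri [0.7785 0.0776 0.0108] [np.float64(0.0028778635569008102), np.float64(0.002877863556901034)]
lid top [259.6 228. ] 0.75 [0.6421 0.1355 0.085 ]
lid top [286.8 179.9] 0.31 [0.7666 0.0678 0.085 ]
lid side [307.4 289.8] 0.74 [0.652  0.1443 0.085 ]
   tri [0.6477 0.1367 0.0762] [np.float64(0.004999855956693823), np.float64(0.004999855956693601)]
```

```bash
python3 - <<'E'
from h import *
from scipy.optimize import least_squares
np.set_printoptions(precision=4,suppress=True)
C={n:cam(n) for n in("top","side")}
L=dict(fixture=(0,0,0),lid_handle=(-.105,.0595,.085),lid_hinge=(.085,.0595,.085),regulator_grip=(.045,-.105,.107),lock_tab=(-.0455,-.105,.125))
obs=[]
def proj(c,X):
    p=np.array(c["intrinsics"])@(np.array(c["R"])@X+np.array(c["t"])); return p[:2]/p[2]
for k,l in L.items():
    for n in C:
        r=env.place_of(n,k)
        if r: obs.append((k,n,np.array(l),np.array(r[0]["at"])))
def W(p,l): return np.array([p[0]+np.cos(p[2])*l[0]-np.sin(p[2])*l[1],p[1]+np.sin(p[2])*l[0]+np.cos(p[2])*l[1],l[2]])
f=lambda p:np.concatenate([proj(C[n],W(p,l))-a for k,n,l,a in obs])
r=least_squares(f,[.575,.07,.23],loss="soft_l1",f_scale=1.5)
print(r.x)
for (k,n,l,a),e in zip(obs,f(r.x).reshape(-1,2)): print(k,n,e)
for k,l in L.items(): print(k,W(r.x,l))
for n,(x,y,w,h) in dict(top=(210,170,160,150),side=(270,190,160,150)).items():
    im=cv2.resize(C[n]["image"][y:y+h,x:x+w],None,fx=4,fy=4,interpolation=cv2.INTER_CUBIC); cv2.imwrite(f"pics/{n}_c.png",im[:,:,::-1])
for n in C:
    for q in env.place_of(n,"regulator_pointer")[:1]: X=at_z(C[n],q["at"],.088); g=W(r.x,L["regulator_grip"]); d=X-g; print("reg ang",n,r.x[2]-np.arctan2(d[1],d[0]),np.hypot(*d[:2]))
E
```

```text
[0.5756 0.0673 0.1675]
fixture top [-2.4979 -1.3252]
fixture side [ 1.5184 -1.2298]
lid_handle top [-0.6353  0.14  ]
lid_handle side [-0.7517 -0.0153]
lid_hinge top [ 0.1625 -2.1229]
lid_hinge side [53.5672  1.194 ]
regulator_grip top [ 1.253  -1.0067]
regulator_grip side [0.3887 0.8873]
lock_tab top [0.9548 1.755 ]
lock_tab side [-0.939  -0.2717]
fixture [0.5756 0.0673 0.    ]
lid_handle [0.4622 0.1084 0.085 ]
lid_hinge [0.6495 0.1401 0.085 ]
regulator_grip [ 0.6375 -0.0288  0.107 ]
lock_tab [ 0.5483 -0.0439  0.125 ]
reg ang top 0.7713776892799831 0.02179778037865751
reg ang side 0.4418543121145226 0.02074003558862174
```

View pics/top_c.png

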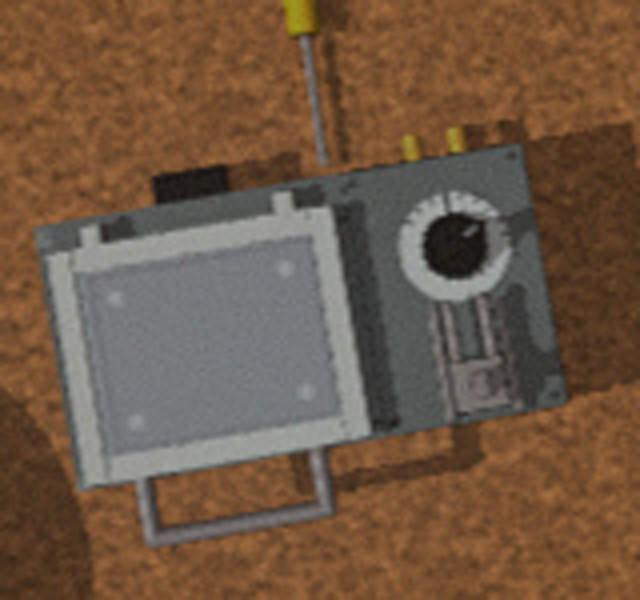

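View pics/side0.png

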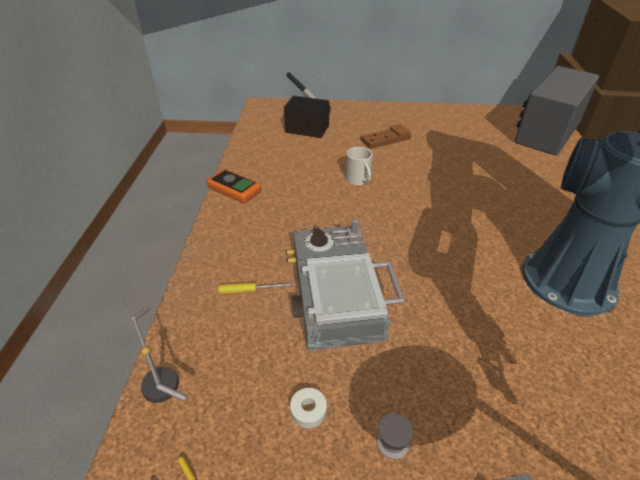

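Top crop: deck corners at about (35,228), (520,145), (568,402), (85,490); white scale ring at (455,245) with the white wing line pointing up-right (clockwise of the mark). The side view agrees. I'll refit with the corners.

```bash
cat >> h.py <<'E'
def proj(c,X):
    p=np.array(c["intrinsics"])@(np.array(c["R"])@X+np.array(c["t"])); return p[:2]/p[2]
def W(p,l): return np.array([p[0]+np.cos(p[2])*l[0]-np.sin(p[2])*l[1],p[1]+np.sin(p[2])*l[0]+np.cos(p[2])*l[1],l[2]])
E
python3 - <<'E'
from h import *
from scipy.optimize import least_squares
np.set_printoptions(precision=4,suppress=True)
C={n:cam(n) for n in("top","side")}
L=dict(lid_handle=(-.105,.0595,.085),lid_hinge=(.085,.0595,.085),regulator_grip=(.045,-.105,.107),lock_tab=(-.0455,-.105,.125))
obs=[]
for k,l in L.items():
    for n in C:
        r=env.place_of(n,k)
        if r: obs.append((k,n,np.array(l),np.array(r[0]["at"])))
for l,q in (((.105,.16,.075),(36,228)),((.105,-.16,.075),(520,145)),((-.068,-.16,.075),(568,402)),((-.068,.16,.075),(84,490))):
    obs+= [("corner","top",np.array(l),np.array(q)/4+[209.6,169.6])]*2
# scale ring centre: top crop
obs+= [("ring","top",np.array((.045,-.105,.076)),np.array((454.5,246))/4+[209.6,169.6])]*2
f=lambda p:np.concatenate([proj(C[n],W(p,l))-a for k,n,l,a in obs])
r=least_squares(f,[.575,.07,.2],loss="soft_l1",f_scale=1)
print(r.x)
for (k,n,l,a),e in zip(obs,f(r.x).reshape(-1,2)): print(k,n,e)
for k,l in L.items(): print(k,W(r.x,l))
# wing white line ends -> z .115
a,b=[at_z(C["top"],np.array(q)/4+[209.6,169.6],.115) for q in((460,238),(481,226))]
print(a,b); d=b-W(r.x,L["regulator_grip"]); print("ang tip",r.x[2]-np.arctan2(d[1],d[0]), "line",r.x[2]-np.arctan2(*(b-a)[1::-1]))
def big(n,x,y,w,h,k): return cv2.resize(C[n]["image"][y:y+h,x:x+w],None,fx=k,fy=k,interpolation=cv2.INTER_CUBIC)
im=np.hstack([big("top",300,210,50,66,8),big("side",290,215,50,66,8)[:, :]]) ; cv2.imwrite("pics/reg.png",im[:,:,::-1])
E
```

```text
[0.5735 0.0678 0.1898]
lid_handle top [0.148 1.236]
lid_handle side [ 1.7179 -1.8267]
lid_hinge top [-0.9965 -0.5681]
lid_hinge side [-1.397   0.4896]
regulator_grip top [0.6948 2.8793]
regulator_grip side [-0.0595 -0.8098]
lock_tab top [2.9891 2.4043]
lock_tab side [ 0.3092 -0.6984]
corner top [-0.8757 -0.5223]
corner top [-0.8757 -0.5223]
corner top [ 0.2957 -1.6614]
corner top [ 0.2957 -1.6614]
corner top [0.3674 0.0889]
corner top [0.3674 0.0889]
corner top [-1.5249  0.33  ]
corner top [-1.5249  0.33  ]
ring top [-0.1404 -0.3644]
ring top [-0.1404 -0.3644]
lid_handle [0.4592 0.1064 0.085 ]
lid_hinge [0.6458 0.1422 0.085 ]
regulator_grip [ 0.6375 -0.0269  0.107 ]
lock_tab [ 0.5486 -0.0439  0.125 ]
[ 0.6392 -0.0303  0.115 ] [ 0.6469 -0.0433  0.115 ]
ang tip 1.241606762740022 line 1.2291663962667922
```

View pics/reg.png

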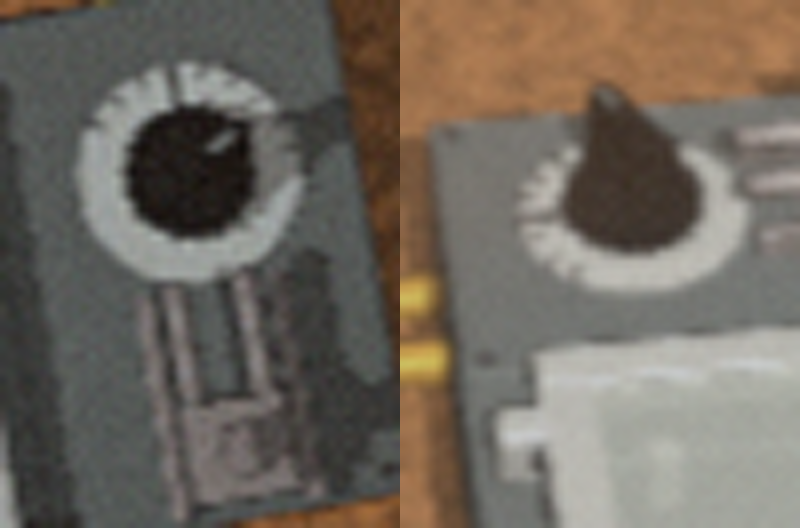

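Long mark at (175,85) around ring centre (190,172), white line toward (237,128): regulator about 1.15–1.2 rad, fixture yaw about 0.18. Moving above the regulator.

Request:
{"op": "arm_command", "data": {"increments": [-310,-220,0,21,-310,-220,0,21,-310,-220,0,21,-310,-220,0,21,-624,-443,20,43,-624,-443,20,43,-624,-443,20,43,-624,-443,20,43], "grip": 0.5, "force": 25}}

```text
t: 3.4
ee_pos: [0.4669, 0.1739, 0.2329]
eef_rot: [0.0, 0.48, 0.877, 0.0]
contact_force: [0.5, 0.4, -0.3]
gripper_width: 0.0426
grip_force: 0.0
```

```bash
cat >> h.py <<'E'
def go(target,wing=None):
    """increments in tool axes to world target; wing = wanted direction (deg) of tool x line"""
    s=env.get_obs(); R=Ro.from_quat(np.array(s["eef_rot"])[[1,2,3,0]]).as_matrix()
    d=1000*R.T@(np.array(target)-np.array(s["ee_pos"])); a=np.degrees(np.arctan2(R[1,0],R[0,0]))
    t=None if wing is None else -((wing-a+90)%180-90)
    print("t",round(s["t"],2),"pos",np.round(s["ee_pos"],4),"xdir",round(a,1),"zdown",np.round(R[:,2],3),"F",np.round(s["contact_force"],1),"w",round(s["gripper_width"],4),"gf",round(s["grip_force"],1)); print("inc",np.round(d,1),"turn",t)
E
python3 -c "
from h import *
go((.6375,-.027,.21),-57)"
```

```text
t 3.4 pos [0.4669 0.1739 0.2329] xdir 122.6 zdown [ 0.001  0.    -1.   ] F [ 0.5  0.4 -0.3] w 0.0426 gf 0.0
inc [-261.1   35.4   23. ] turn -0.3872150245746866
```

Request:
{"op": "arm_command", "data": {"increments": [-261,35,23,0,-261,35,23,0,-261,35,23,0,-261,35,23,0,-261,35,23,0,-261,35,23,0,-261,35,23,0]}}

```text
t: 4.28
ee_pos: [0.6351, -0.0239, 0.2097]
eef_rot: [-0.0, 0.479, 0.878, 0.0]
contact_force: [-0.4, -0.3, -0.2]
gripper_width: 0.0428
grip_force: 0.0
```

```bash
python3 - <<'E'
from h import *
go((.6375,-.027,.102),-57)
c=cam("top"); s=env.get_obs()
im=cv2.resize(c["image"][190:290,270:390],None,fx=5,fy=5,interpolation=cv2.INTER_CUBIC); cv2.imwrite("pics/a.png",im[:,:,::-1])
print(proj(c,np.array(s["ee_pos"]))-[270,190])
E
```

```text
t 4.28 pos [ 0.6351 -0.0239  0.2097] xdir 122.7 zdown [-0.001  0.001 -1.   ] F [-0.4 -0.3 -0.2] w 0.0428 gf 0.0
inc [ -4.    0.3 107.7] turn -0.29792604957572166
[52.21355027 38.13189769]
```

View pics/a.png

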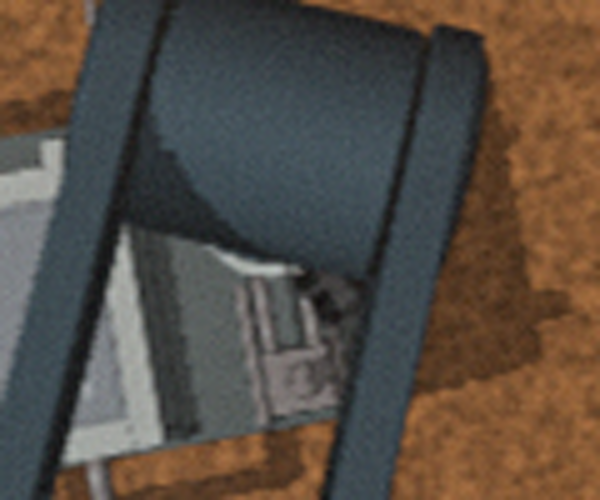

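The arm hides the regulator from the top, so I descend by force feel.

Request:
{"op": "arm_command", "data": {"increments": [-3,0,50,0,-3,0,75,0,-3,0,95,0,-3,0,107,0,-3,0,107,0]}}

```text
t: 4.95
ee_pos: [0.6372, -0.0274, 0.1023]
eef_rot: [-0.0, 0.48, 0.877, -0.0]
contact_force: [-0.6, -0.0, 0.7]
gripper_width: 0.0426
grip_force: 0.0
```

Request:
{"op": "arm_command", "data": {"increments": [0,0,0,0,0,0,0,0,0,0,0,0,0,0,0,0,0,0,0,0,0,0,0,0], "grip": 0, "force": 25}}

```text
t: 5.7
ee_pos: [0.637, -0.0285, 0.1039]
eef_rot: [-0.0, 0.48, 0.877, -0.001]
contact_force: [-5.9, -1.9, 6.2]
gripper_width: 0.0107
grip_force: 31.3
```

```bash
python3 -c "
from h import *
go((.6375,-.027,.102),10.5); print(env.get_obs()['torque'])"
```

```text
t 5.7 pos [ 0.637  -0.0285  0.1039] xdir 122.6 zdown [-0.001 -0.001 -1.   ] F [-5.9 -1.9  6.2] w 0.0107 gf 31.3
inc [1.  1.2 1.9] turn -67.86549989152996
[-0.32683293  0.98720865  0.07583146]
```

Request:
{"op": "arm_command", "data": {"increments": [0,-1,-2,-8,0,-1,-2,-17,0,-1,-2,-26,0,-1,-2,-35,0,-1,-2,-44,0,-1,-2,-53,0,-1,-2,-61,0,-1,-2,-68]}}

```text
t: 6.7
ee_pos: [0.638, -0.0258, 0.1041]
eef_rot: [0.002, -0.095, 0.996, 0.002]
contact_force: [8.9, 9.8, -10.8]
gripper_width: 0.0107
grip_force: 29.0
```

```bash
python3 -c "
from h import *
go((.6375,-.027,.102),10.5); print(env.get_obs()['torque'])"
```

```text
t 6.7 pos [ 0.638  -0.0258  0.1041] xdir -169.1 zdown [ 0.003  0.004 -1.   ] F [  8.9   9.8 -10.8] w 0.0107 gf 29.0
inc [ 0.7 -1.1  2.1] turn 0.3644290776805974
[ 1.63564903 -1.55449246 -0.04161632]
```

Request:
{"op": "arm_command", "data": {"increments": [0,1,0,0,0,1,0,0,0,1,0,0,0,1,-30,0,0,1,-70,0,120,0,-120,0,180,0,-120,0,180,0,-120,0], "grip": 0.45}}

```text
t: 7.7
ee_pos: [0.4582, -0.0621, 0.2254]
eef_rot: [0.0, -0.092, 0.996, -0.0]
contact_force: [-0.2, -1.4, 1.0]
gripper_width: 0.0381
grip_force: 0.0
```

```bash
python3 - <<'E'
from h import *
go((.546,-.044,.15),10.5)
C={n:cam(n) for n in("top","side")}
def big(n,x,y,w,h,k): return cv2.resize(C[n]["image"][y:y+h,x:x+w],None,fx=k,fy=k,interpolation=cv2.INTER_CUBIC)
cv2.imwrite("pics/b.png",np.hstack([big("top",290,200,60,80,6),big("side",280,205,60,80,6)])[:,:,::-1])
for n in C:
  for k,z in (("regulator_pointer",.087),("regulator_grip",.107),("lock_tab",.125)): 
    for q in env.place_of(n,k)[:1]: print(n,k,np.round(q["at"],1),at_z(C[n],q["at"],z),q["confidence"])
E
```

```text
t 7.7 pos [ 0.4582 -0.0621  0.2254] xdir -169.4 zdown [ 0.001 -0.001 -1.   ] F [-0.2 -1.4  1. ] w 0.0381 gf 0.0
inc [-89.5   1.7  75.5] turn 0.10838860968652853
top regulator_pointer [321.5 222.1] [ 0.65887189 -0.02249102  0.087     ] 0.75
top regulator_grip [323.6 227.6] [ 0.6434945  -0.02782543  0.107     ] 0.69
top lock_tab [328.5 264.7] [ 0.55081168 -0.04074416  0.125     ] 0.48
side regulator_pointer [306.7 243.7] [ 0.6646352  -0.00342982  0.087     ] 0.66
side regulator_grip [320.6 231.4] [ 0.63201628 -0.02829753  0.107     ] 0.6
side lock_tab [356.9 221. ] [ 0.54364536 -0.0520265   0.125     ] 0.64
```

View pics/b.png

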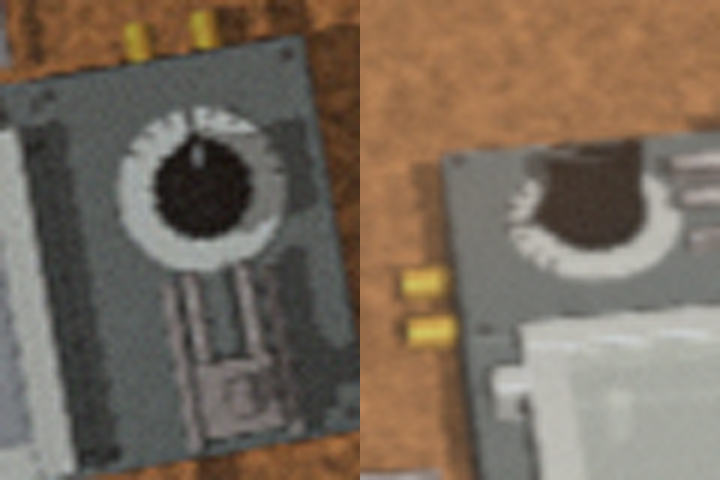

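Top crop: white line near (198,152), just below the long mark at (188,122); looks close to the mark. I'll pin down the yaw numerically from deck edges.

```bash
python3 - <<'E'
from h import *
c=cam("top"); 
im=cv2.imread("pics/top0.png").astype(float)
r=im[:,:,2]/(im[:,:,0]+1)  # red/blue
def line(P,z=.075):
    P=np.array(P,float); X=np.array([at_z(c,p,z)[:2] for p in P])
    for _ in range(4):
        m=X.mean(0); u,s,v=np.linalg.svd(X-m); d=np.abs((X-m)@v[1]); X=X[d<=max(.0012,1.5*np.median(d))]
    return np.degrees(np.arctan2(v[0][1],v[0][0]))%180,len(X),X.mean(0)
# right edge: per row, rightmost grey->brown between cols
R=[]
for y in range(212,266):
    xs=np.arange(325,362); g=r[y,xs]<1.35
    i=np.where(g)[0]
    if len(i): R.append((xs[i[-1]]+.5,y))
print("right",line(R))
T=[]
for x in list(range(222,243))+list(range(272,285))+list(range(293,308))+list(range(328,338)):
    ys=np.arange(195,240); i=np.where(r[ys,x]<1.35)[0]
    if len(i): T.append((x,ys[i[0]]-.5))
print("rear",line(T))
B=[]
for x in list(range(306,348)):
    ys=np.arange(255,295); i=np.where(r[ys,x]<1.35)[0]
    if len(i): B.append((x,ys[i[-1]]+.5))
print("front",line(B))
# white line of wing now
v=c["image"].astype(float).mean(2); x0,y0=314,218
w=v[y0:y0+12,x0:x0+16]; print(np.round(w).astype(int))
for j in (-10,0,10,20):
    a=np.radians(10.4+j); print(j,proj(c,np.array([.6356+.015*np.cos(a),-.0263+.015*np.sin(a),.115])),proj(c,np.array([.6356+.024*np.cos(a),-.0263+.024*np.sin(a),.087])))
print(proj(c,np.array([.6356,-.0263,.115])))
E
```

```text
right (np.float64(10.654301751092333), 51, array([ 0.61914474, -0.08584589]))
rear (np.float64(100.66485442153633), 51, array([0.67356507, 0.0956701 ]))
front (np.float64(100.89279688585982), 39, array([ 0.52361405, -0.03682724]))
[[ 83  86  84  87  98 117 102  87 135 160 139 112 117 105  74  75]
 [ 86  88  95 100 136 166 127  93 134 160 137 135 164 161 138 100]
 [ 98 116 149 132 136 162 142  92 123 160 158 161 166 165 134 140]
 [132 158 162 147 150 162 164 106 113 133 117 139 157 159 155 157]
 [115 137 162 162 157 165 149  79  44  83 104 107 115 117 109 109]
 [143 143 164 160 157 155 113  41  37  44  36  47  83 101 102 111]
 [161 160 162 164 146  88  43  24  67  69  23  20  32  42  76 111]
 [160 162 161 157 114  43  23  37  94  91  35  23  21  20  41  73]
 [160 162 130  69  31  25  22  31  93  88  34  20  22  22  22  29]
 [163 158 114  46  25  31  26  28  70  59  33  27  29  31  20  25]
 [163 129  64  27  24  23  30  25  32  31  32  22  27  28  25  26]
 [164 111  36  20  29  29  35  30  29  28  27  28  24  27  28  25]]
-10 [323.0101634 224.5325104] [322.9285786  221.83252396]
0 [321.96563428 224.6188054 ] [321.29655899 221.96727868]
10 [320.95201708 224.88477155] [319.71277214 222.38269898]
20 [320.00006569 225.32235874] [318.22523226 223.06623855]
[322.98534704 230.53498359]
```

Yaw is 10.7° from three edges and the wing stands on the mark. Now the lock tab.

Request:
{"op": "arm_command", "data": {"increments": [-45,2,20,0,-90,2,55,0,-90,2,90,0,-90,2,107,0,-90,2,107,0]}}

```text
t: 8.78
ee_pos: [0.5469, -0.0426, 0.1161]
eef_rot: [-0.002, -0.093, 0.996, 0.001]
contact_force: [-0.1, 0.6, 0.3]
gripper_width: 0.0384
grip_force: 0.0
```

Request:
{"op": "arm_command", "data": {"increments": [0,0,0,0,0,0,0,0,0,0,0,0,0,0,0,0,0,0,0,0,0,0,0,0], "grip": 0, "force": 25}}

```text
t: 9.52
ee_pos: [0.5488, -0.0427, 0.1195]
eef_rot: [0.001, -0.093, 0.996, -0.0]
contact_force: [-1.8, 4.3, 7.0]
gripper_width: 0.0094
grip_force: 29.2
```

```bash
python3 -c "
from h import *
go((.5467,-.0431,.118),10.6)"
```

```text
t 9.53 pos [ 0.5488 -0.0427  0.1195] xdir -169.4 zdown [ 0.003  0.    -1.   ] F [-1.8  4.3  7. ] w 0.0094 gf 29.2
inc [2.1 0.  1.5] turn 0.030391729833354475
```

Request:
{"op": "arm_command", "data": {"increments": [-6,0,0,0,-13,0,0,0,-20,0,0,0,-27,0,0,0,-27,0,0,0]}}

```text
t: 10.15
ee_pos: [0.5759, -0.0375, 0.1194]
eef_rot: [0.002, -0.093, 0.996, -0.0]
contact_force: [0.2, 5.1, 6.1]
gripper_width: 0.0096
grip_force: 29.0
```

Request:
{"op": "arm_command", "data": {"increments": [-6,0,0,0,-12,0,0,0,-18,0,0,0,-23,0,0,0,-23,0,0,0,-23,0,0,0]}}

```text
t: 10.9
ee_pos: [0.5954, -0.0338, 0.1194]
eef_rot: [-0.002, -0.093, 0.996, -0.0]
contact_force: [-12.6, 2.0, 14.8]
gripper_width: 0.0094
grip_force: 30.4
```

```bash
python3 -c "
from h import *
go((.6356-.042*.9826,-.0263-.042*.1857,.118),10.6)"
```

```text
t 10.9 pos [ 0.5954 -0.0338  0.1194] xdir -169.3 zdown [-0.004 -0.    -1.   ] F [-12.6   2.   14.8] w 0.0094 gf 30.4
inc [ 1.1 -0.1  1.4] turn 0.06338615772722278
```

Request:
{"op": "arm_command", "data": {"increments": [-3,0,0,0,-3,0,0,0]}}

```text
t: 11.15
ee_pos: [0.5957, -0.0338, 0.1195]
eef_rot: [-0.005, -0.093, 0.996, -0.0]
contact_force: [-26.0, -1.4, 24.3]
gripper_width: 0.0096
grip_force: 31.7
```

Request:
{"op": "arm_command", "data": {"increments": [0,0,0,0,0,0,0,0,0,0,0,0,0,0,-30,0,0,0,-80,0,60,0,-110,0,120,0,-110,0,120,0,-110,0], "grip": 0.42}}

```text
t: 12.15
ee_pos: [0.4782, -0.055, 0.2268]
eef_rot: [-0.001, -0.092, 0.996, 0.0]
contact_force: [0.2, 0.1, -0.3]
gripper_width: 0.0359
grip_force: 0.0
```

```bash
python3 - <<'E'
from h import *
go((.4577,.1075,.20),100.7); print(np.round(env.get_obs()["joints"],2))
c=cam("top"); d=cam("side")
cv2.imwrite("pics/d.png",cv2.resize(c["image"][190:290,250:350],None,fx=6,fy=6,interpolation=cv2.INTER_CUBIC)[:,:,::-1])
for n,cc in (("top",c),("side",d)):
  for k,z in (("regulator_pointer",.087),("lock_tab",.125),("lid_handle",.085)):
    for q in env.place_of(n,k)[:1]: print(n,k,at_z(cc,q["at"],z),q["confidence"])
E
```

```text
t 12.15 pos [ 0.4782 -0.055   0.2268] xdir -169.4 zdown [-0.002  0.    -1.   ] F [ 0.2  0.1 -0.3] w 0.0359 gf 0.0
inc [ -9.7 163.5  26.9] turn 89.8606306423626
[-0.36 -0.02  1.85 -0.    1.31 -2.12]
top regulator_pointer [0.48368709 0.40182064 0.087     ] 0.49
top lock_tab [ 0.59087128 -0.03118825  0.125     ] 0.58
top lid_handle [0.46862782 0.10437124 0.085     ] 0.71
side regulator_pointer [ 0.66630609 -0.01250836  0.087     ] 0.52
side lock_tab [ 0.59478723 -0.03272658  0.125     ] 0.57
side lid_handle [0.46746977 0.11544045 0.085     ] 0.63
```

View pics/d.png

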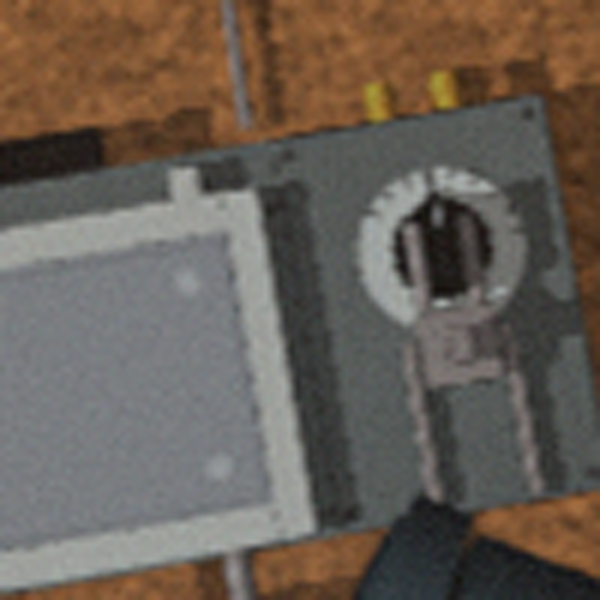

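Lock is home: the prongs straddle the wing at (445,240) and the pointer stays on the long mark (436,185). Now to the handle.

Request:
{"op": "arm_command", "data": {"increments": [0,20,0,10,0,45,0,20,0,70,0,31,0,90,0,41,-3,110,0,52,-6,130,10,62,-10,150,20,72,-10,163,27,82], "grip": 0.34}}

```text
t: 13.55
ee_pos: [0.462, 0.1078, 0.1999]
eef_rot: [-0.0, 0.585, 0.811, -0.0]
contact_force: [0.4, 0.3, -0.6]
gripper_width: 0.0292
grip_force: 0.0
```

```bash
python3 - <<'E'
from h import *
go((.4577,.1075,.20),100.7); print(np.round(env.get_obs()["joints"],2))
go((.4577,.1075,.077),100.7)
d=cam("side")
for q in env.place_of("side","lid_handle")[:2]: print(at_z(d,q["at"],.085),q["confidence"])
E
```

```text
t 13.55 pos [0.462  0.1078 0.1999] xdir 108.4 zdown [-0.001  0.    -1.   ] F [ 0.4  0.3 -0.6] w 0.0292 gf 0.0
inc [ 1.1 -4.2 -0.1] turn 7.6615104718933225
[-0.02 -0.    1.9   0.    1.25 -0.34]
t 13.55 pos [0.462  0.1078 0.1999] xdir 108.4 zdown [-0.001  0.    -1.   ] F [ 0.4  0.3 -0.6] w 0.0292 gf 0.0
inc [  1.1  -4.1 122.9] turn 7.6615104718933225
[ 0.59416461 -0.08698943  0.085     ] 0.66
[0.45907837 0.1076817  0.085     ] 0.59
```

Request:
{"op": "arm_command", "data": {"increments": [1,-3,20,7.7,1,-3,60,7.7,1,-3,85,7.7,1,-3,105,7.7,1,-3,118,7.7,1,-3,123,7.7,1,-3,123,7.7]}}

```text
t: 14.52
ee_pos: [0.459, 0.1065, 0.0778]
eef_rot: [0.0, 0.636, 0.772, 0.0]
contact_force: [0.5, -0.5, 0.3]
gripper_width: 0.0295
grip_force: 0.0
```

Request:
{"op": "arm_command", "data": {"increments": [0,0,0,0,0,0,0,0,0,0,0,0,0,0,0,0,0,0,0,0], "grip": 0, "force": 40}}

```text
t: 15.15
ee_pos: [0.4576, 0.1063, 0.0783]
eef_rot: [-0.001, 0.636, 0.772, -0.001]
contact_force: [-6.1, -2.6, 6.6]
gripper_width: 0.0103
grip_force: 39.0
```

```bash
python3 -c "
from h import *
go((.4587,.1075,.077),100.7)"
```

```text
t 15.15 pos [0.4576 0.1063 0.0783] xdir 101.0 zdown [-0.002 -0.001 -1.   ] F [-6.1 -2.6  6.6] w 0.0103 gf 39.0
inc [0.9 1.3 1.3] turn 0.28212146909324076
```

Request:
{"op": "arm_command", "data": {"increments": [0,0,-2,0,0,0,-6,0,0,0,-11,0,0,1,-17,0,0,1,-23,0,0,2,-28,0,0,3,-34,0,0,4,-38,0]}}

```text
t: 16.15
ee_pos: [0.461, 0.107, 0.1154]
eef_rot: [-0.001, 0.636, 0.771, -0.002]
contact_force: [-6.0, -5.6, -2.8]
gripper_width: 0.01
grip_force: 39.1
```

```bash
cat >> h.py <<'E'
H0=np.array([.4576,.1063,.0783])
def arc(ths,th_cmd):
    s=env.get_obs(); p=np.array(s["ee_pos"]); f=np.array([.9826,.1857])@(p-H0)[:2]; u=p[2]-H0[2]
    print("t",round(s["t"],2),"theta",round(np.arctan2(u,.19-f),3),"r",round(np.hypot(u,.19-f),4),"lat",round(float(np.array([-.1857,.9826])@(p-H0)[:2]),4),"F",np.round(s["contact_force"],1),"w",round(s["gripper_width"],4),"gf",round(s["grip_force"],1))
    print([[0,round(190*(np.cos(th_cmd)-np.cos(t)),1),round(-190*(np.sin(t)-np.sin(th_cmd)),1),0] for t in ths])
E
python3 -c "
from h import *
arc(np.linspace(.25,.6,8),.2)"
```

```text
t 16.15 theta 0.196 r 0.1902 lat 0.0001 F [-6.  -5.6 -2.8] w 0.01 gf 39.1
[[0, np.float64(2.1), np.float64(-9.3), 0], [0, np.float64(4.7), np.float64(-18.4), 0], [0, np.float64(7.7), np.float64(-27.4), 0], [0, np.float64(11.2), np.float64(-36.2), 0], [0, np.float64(15.1), np.float64(-44.9), 0], [0, np.float64(19.5), np.float64(-53.3), 0], [0, np.float64(24.2), np.float64(-61.6), 0], [0, np.float64(29.4), np.float64(-69.5), 0]]
```

Request:
{"op": "arm_command", "data": {"increments": [0,2,-9,0,0,5,-18,0,0,8,-27,0,0,11,-36,0,0,15,-45,0,0,19,-53,0,0,24,-62,0,0,29,-69,0]}}

```text
t: 17.15
ee_pos: [0.4876, 0.1121, 0.1845]
eef_rot: [-0.003, 0.636, 0.771, -0.004]
contact_force: [-16.3, -8.5, 6.5]
gripper_width: 0.0108
grip_force: 39.3
```

```bash
python3 -c "
from h import *
arc(np.linspace(.65,1.0,8),.6)
d=cam('side')
cv2.imwrite('pics/e.png',cv2.resize(d['image'][150:350,250:450],None,fx=3,fy=3,interpolation=cv2.INTER_CUBIC)[:,:,::-1])"
```

```text
t 17.15 theta 0.588 r 0.1916 lat 0.0001 F [-16.3  -8.5   6.5] w 0.0108 gf 39.3
[[0, np.float64(5.6), np.float64(-7.7), 0], [0, np.float64(11.5), np.float64(-15.1), 0], [0, np.float64(17.8), np.float64(-22.2), 0], [0, np.float64(24.4), np.float64(-29.0), 0], [0, np.float64(31.4), np.float64(-35.5), 0], [0, np.float64(38.7), np.float64(-41.6), 0], [0, np.float64(46.3), np.float64(-47.3), 0], [0, np.float64(54.2), np.float64(-52.6), 0]]
```

View pics/e.png

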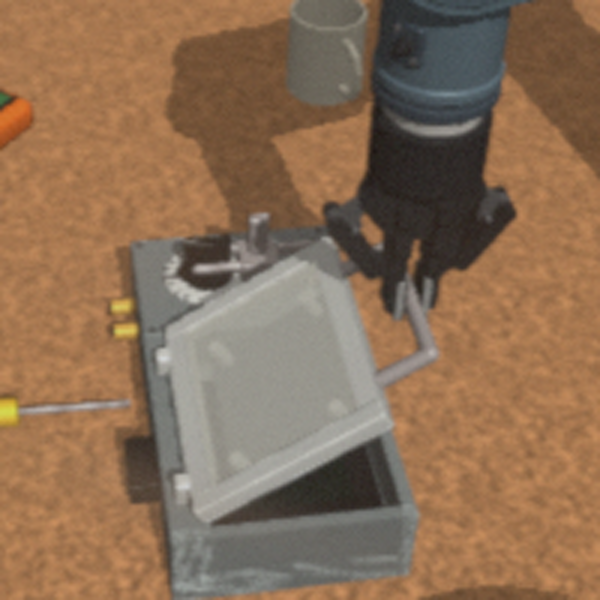

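The lid is up about 0.59 rad, bar held between the pads at about (410,295). Continuing, with a 1–2 mm outward correction for the radial force.

Request:
{"op": "arm_command", "data": {"increments": [0,5,-8,0,0,10,-16,0,0,16,-23,0,0,23,-30,0,0,30,-36,0,0,37,-42,0,0,45,-48,0,0,53,-53,0]}}

```text
t: 18.2
ee_pos: [0.5422, 0.1224, 0.2414]
eef_rot: [0.0, 0.636, 0.771, -0.001]
contact_force: [-17.4, -6.6, 19.9]
gripper_width: 0.0102
grip_force: 41.2
```

```bash
python3 -c "
from h import *
arc(np.linspace(1.05,1.4,8),1.0)"
```

```text
t 18.2 theta 1.004 r 0.1933 lat 0.0001 F [-17.4  -6.6  19.9] w 0.0102 gf 41.2
[[0, np.float64(8.1), np.float64(-4.9), 0], [0, np.float64(16.5), np.float64(-9.4), 0], [0, np.float64(25.0), np.float64(-13.5), 0], [0, np.float64(33.8), np.float64(-17.2), 0], [0, np.float64(42.7), np.float64(-20.4), 0], [0, np.float64(51.8), np.float64(-23.2), 0], [0, np.float64(61.0), np.float64(-25.5), 0], [0, np.float64(70.4), np.float64(-27.4), 0]]
```

Request:
{"op": "arm_command", "data": {"increments": [0,7,-7,0,0,15,-12,0,0,24,-17,0,0,32,-21,0,0,41,-24,0,0,50,-27,0,0,59,-29,0,0,67,-31,0]}}

```text
t: 19.2
ee_pos: [0.61, 0.1354, 0.271]
eef_rot: [0.001, 0.637, 0.771, 0.001]
contact_force: [-2.7, -4.0, 2.9]
gripper_width: 0.0105
grip_force: 40.7
```

```bash
python3 - <<'E'
from h import *
arc(np.linspace(1.45,1.7,6),1.4)
print(env.get_obs()["ee_pos"])
d=cam('side')
cv2.imwrite('pics/f.png',cv2.resize(d['image'][120:350,220:450],None,fx=2.6,fy=2.6,interpolation=cv2.INTER_CUBIC)[:,:,::-1])
E
```

```text
t 19.2 theta 1.392 r 0.1959 lat 0.0002 F [-2.7 -4.   2.9] w 0.0105 gf 40.7
[[0, np.float64(9.4), np.float64(-1.4), 0], [0, np.float64(18.9), np.float64(-2.3), 0], [0, np.float64(28.3), np.float64(-2.7), 0], [0, np.float64(37.8), np.float64(-2.7), 0], [0, np.float64(47.3), np.float64(-2.2), 0], [0, np.float64(56.8), np.float64(-1.2), 0]]
[0.61003064 0.13535103 0.27103012]
```

View pics/f.png

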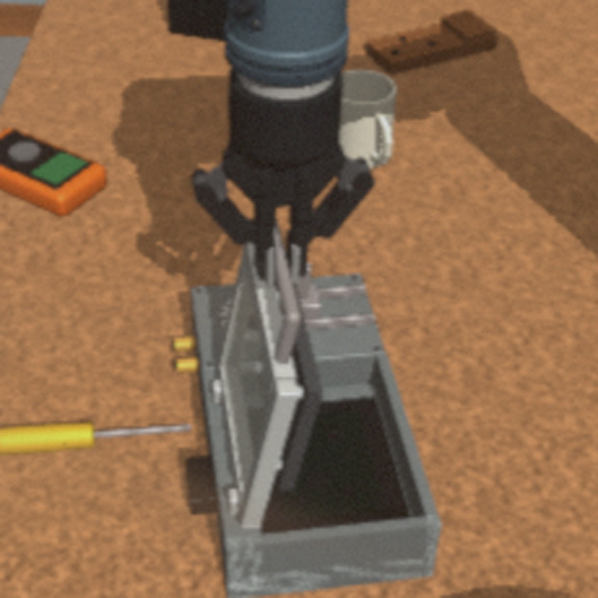

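Lid nearly upright at about 1.39 rad, handle still in the fingers (around (285,270)). 62 mm remain to the balance point.

Request:
{"op": "arm_command", "data": {"increments": [0,8,-1,0,0,16,-2,0,0,24,-3,0,0,32,-3,0,0,40,-3,0,0,48,-3,0,0,56,-2,0,0,61,-2,0]}}

```text
t: 20.25
ee_pos: [0.6697, 0.1467, 0.2706]
eef_rot: [0.001, 0.637, 0.771, 0.0]
contact_force: [-0.6, -5.8, 1.6]
gripper_width: 0.0103
grip_force: 42.3
```

Request:
{"op": "arm_command", "data": {"increments": [0,2,0.5,0,0,2,0.5,0,0,2,0.5,0,0,2,0.5,0,0,2,0.5,0,0,2,0.5,0]}}

```text
t: 21.0
ee_pos: [0.6715, 0.147, 0.2703]
eef_rot: [0.001, 0.637, 0.771, 0.0]
contact_force: [0.3, -5.1, 2.5]
gripper_width: 0.01
grip_force: 42.5
```

```bash
python3 - <<'E'
from h import *
arc([],1.7)
C={n:cam(n) for n in("top","side")}
def big(n,x,y,w,h,k): return cv2.resize(C[n]["image"][y:y+h,x:x+w],None,fx=k,fy=k,interpolation=cv2.INTER_CUBIC)
cv2.imwrite('pics/g.png',np.hstack([big("side",220,130,200,220,2.5),big("top",235,180,110,220,2.5)])[:,:,::-1])
print(proj(C["side"],np.array([.6444+.028*.9826,.1428+.028*.1857,.273])),proj(C["side"],np.array([.6444,.1428,.085])))
for k,z in (("lock_tab",.125),("regulator_pointer",.087),("lid_handle",.273)):
  for n in C:
    for q in env.place_of(n,k)[:1]: print(n,k,at_z(C[n],q["at"],z),q["confidence"])
E
```

```text
t 21.0 theta 1.714 r 0.194 lat 0.0003 F [ 0.3 -5.1  2.5] w 0.01 gf 42.5
[]
[295.6503496  224.52352043] [310.90033952 289.41381701]
top lock_tab [ 0.5942787  -0.02695486  0.125     ] 0.57
side lock_tab [ 0.60106257 -0.03886792  0.125     ] 0.87
top regulator_pointer [0.64316437 0.1398801  0.087     ] 0.66
side regulator_pointer [ 0.66330346 -0.02198067  0.087     ] 0.47
top lid_handle [0.67520367 0.14973881 0.273     ] 0.63
side lid_handle [0.67411014 0.16373693 0.273     ] 0.85
```

View pics/g.png

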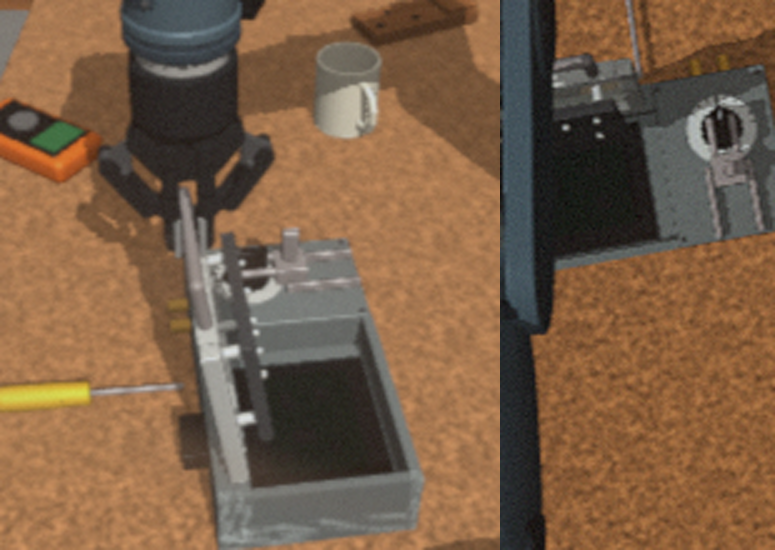

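The lid leans slightly past upright with its handle between the fingers (about (187,225)). The lock is home and the pointer is on the mark. The arc gives 1.714 rad and the hold force is near zero.

```bash
python3 -c "
from station import env
print(env.job_done())"
```

```text
the job is handed in; nothing more can be done
None
```

The job is handed in at about 21 s, with the regulator on the long mark, the lock fully home, and the lid held still by its handle at about 1.71 rad; no verdict came back.

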